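# Seat a tub lid in the pantry's sprung lidding stand

## Task

Take the wide-footed tamper from the rubber mat and press it squarely down on the round steel plate of the lidding stand until the sprung plate bottoms out, holding it down for a full second so the tub's lid seats. Then let the plate come back up, stand the tamper upright on the rubber mat again and let go. Leave the narrow-footed tamper standing where it is.

Things in the scene. Friction and masses are not known exactly. Their poses are not given: they have to be found in the camera images.
- wide_tamper: The tamper to use, upright at one end of the mat: flat round aluminium foot 70 mm across, 14 mm thick; round wooden handle 32 mm across from 54 to 114 mm above the sole (grip it there from above, any yaw), flaring below to a 44 mm collar at 32 to 40 mm. 120 mm tall, about 0.3 kg. Origin: centre of the flat sole; z up the handle.
- narrow_tamper: A look-alike not to be used: same wooden handle and 120 mm height, but a foot only 42 mm across. About 0.2 kg. Stands at the other end of the mat, 130 mm away centre to centre. Origin: centre of its sole, z up.
- press_plate: Sprung flat steel disc, 92 mm, in the grey collar (inside 96, outside 112 mm) of a lidding stand fixed to the table, above a white tub. Origin: centre of its top face, z up: at rest 110 mm above the table, 2 mm proud of the collar. Slides straight down 14 mm to a rigid stop (top at 96 mm). About 3 N starts it, 12 N holds it at the stop, tamper's weight included; springs back when freed.
- mat: Black rubber mat, 260 by 120 mm, 4 mm thick, fixed on the table; the two tampers stand on its long centre line, 65 mm either side of the middle. Origin: centre of its underside; x along its length, y along its width, z up.
Mind the look-alikes: they are no part of the job. Leave any green look-alike of the wide_tamper alone.

How it is judged:
By the outcome, as a careful person would: the job done as asked, in the order asked, and still so for the second after the job is handed in, with the robot touching nothing.
It also fails if it takes over 59 s, if anything falls off the work surface, if the arm or the gripper's body presses on something with over 40 N, if the wrist force passes 120 N, or if a joint passes its speed limit or range.

## Robot

A 6-joint arm with a two-finger parallel gripper is mounted at the origin on the work surface. World frame = base frame: x ahead of the robot, y to its left, z up, the work surface at z = 0. Lengths are in m, angles in rad, forces in N, time in s.
With the tool pointing down it reaches from about 0.25 to 0.725 m from the base axis. Payload 4 kg.
Tool frame: the origin (TCP) lies on the centre line of the jaws, within the pads' length; the fingertips stand 17 mm ahead of it and the grasp point (between the pads) lies 2 mm behind it; z points along the fingers, y is the line along which they close (so a half turn about z gives the same grasp; the last joint's range is limited). The gripper opens to 85 mm and grips with 20 to 120 N. Pads are 22 mm wide; open, the fingers measure 114 mm over their backs; the gripper's body (76 mm by 85 mm) begins 54 mm behind the grasp point. The pads swing forward as they close: fully open they stand 13 mm farther back than shut.
Start: joints at [1.303, 0.241, 0.005, 1.335, 0, 1.571], TCP at [0.132, 0.482, 0.211] pointing down, gripper open.
Joint ranges: [-2.72, 2.72], [-1.05, 1.87], [-1.09, 1.28], [-1.99, 2.15], [-1.42, 1.44], [-3.14, 3.14]. Speed limits (rad/s): [2.79, 2.79, 3.14, 3.14, 3.14, 3.14].

## Interface

Orientations are given as a unit quaternion [x, y, z, w].
In Python, from workcell import bot, camera, get_calibration gives the robot as it stands.
- The arm moves only by the tool apply_moves, never from a script. Its argument "steps" is a list of rows, each a list of 3 entries, a list of its own where there are three numbers: the shift along the tool's x, y, z as a fraction of full scale, then the turn, a rotation vector about the tool's x, y, z as a fraction of full scale, then the opening, from 0 (shut) to 1 (fully open). A call has exactly 8 rows; each row shifts and turns the commanded pose from where the row before left it, along the tool's axes as they then stand; what a row does not reach is not made up. Full scale, the value 1, is 20 cm for a shift and pi rad for a turn. A row lasts 1/12 s, in which the tool goes at most 41.7 mm and 7.16 degrees, less where a joint would pass 70% of its speed; a pose out of reach is approached as far as the arm can. A call with a number of a shift or a turn outside -1 to 1 is refused whole. A call with a gripper value outside its range is refused whole. The fingers move at their own pace and stop on an object; the grip force is fixed at half the most. Time passes only in rows, so rows that do not move let the fingers close, or fill a call up. It gives the time, the measured TCP pose, the force, the opening and the grip force at its end, in the units of the state.
- bot.get_obs(): the state, without advancing time (a new reading comes with each control period).
- camera(name): name is "side" or "top"; returns (picture, depth): 420x560x3 uint8, red, green, blue; 420x560 float32, m along the optical axis (not along the pixel's ray), 0 where there is no reading.
- get_calibration(name): a dict with "fov_y" (degrees; the focal length in pixels is half the picture's height over the tangent of half this angle, whatever the lens; pixels are square), "cx", "cy" (the principal point, pixels), "dist_coeffs" ([k1, k2, p1, p2, k3] as OpenCV has them; the pictures are not rectified), "rvec" (rotation vector, rad) and "tvec" (3), from world to camera coordinates, as OpenCV has them. Camera axes: x right, y down, z forward; pixel columns grow to the right and rows downward; lengths in m; the calibration is good to about 2 mm. A picture is of the moment at which its call begins. get_calibration takes no time and is no camera call.
- bot.job_done(): hands the job in; it is judged then, once.
The state is a dict: "clock": time; "joint_pos": joint angles; "joint_vel": joint speeds; "tau": joint torques, N m; "eef_pos": TCP position; "tool_rot": TCP orientation; "ft_force": force on the tool from outside, world axes, zero at the start; "ft_torque": the same for the moment, N m; "grip_width": finger opening in m; "grasp_force": force on a finger pad.
Only numpy, scipy, OpenCV 4.12 (cv2) and the standard library are available. Lean on these libraries where they do the work, as an engineer would, in place of code of your own. Each camera call takes 0.05 s, during which the arm holds its last target. There are 200 camera calls.

## Working session

There is one attempt and no reset: what is moved stays moved. The work goes in short steps, Python scripts to look and compute and a tool call to move; the robot and the scene stay as the last step left them, time stands still between calls to the robot, and variables do not carry over. Pictures are saved under pics/ and viewed, at most 10 in all, crops included, and the job is handed in when it is done.

Besides the shell and the picture viewer there is one more tool, called after "Call:" by a JSON object that holds its "fn" and its "kwargs". apply_moves: Moves the arm, as the interface text tells. Its arguments: {"type":"object","properties":{"steps":{"type":"array"}},"required":["steps"]}

```bash
mkdir -p pics; ls; cat > h.py <<'E'
import numpy as np,cv2
from workcell import bot,camera,get_calibration
def cal(n):
    c=get_calibration(n);f=210/np.tan(np.radians(c["fov_y"])/2)
    K=np.array([[f,0,c["cx"]],[0,f,c["cy"]],[0,0,1]])
    return K,np.array(c["dist_coeffs"],float),cv2.Rodrigues(np.array(c["rvec"],float))[0],np.array(c["tvec"],float).reshape(3)
def ray(n,uv,z):
    K,d,R,t=cal(n);p=cv2.undistortPoints(np.array(uv,float).reshape(-1,1,2),K,d).reshape(-1,2)
    D=np.c_[p,np.ones(len(p))]@R;C=-R.T@t
    return C+D*((z-C[2])/D[:,2])[:,None]
def cloud(n,dep):
    K,d,R,t=cal(n);v,u=np.indices(dep.shape)
    p=cv2.undistortPoints(np.stack([u,v],-1).reshape(-1,1,2).astype(float),K,d).reshape(-1,2)
    P=np.c_[p,np.ones(len(p))]*dep.reshape(-1,1)
    return ((P-t)@R).reshape(*dep.shape,3)
def shot(n,tag):
    im,d=camera(n);cv2.imwrite(f"pics/{n}_{tag}.png",im[:,:,::-1]);np.save(f"pics/{n}_{tag}.npy",d);return im,d
E
python3 - <<'E'
from h import *
for n in("top","side"):
    shot(n,"0");K,d,R,t=cal(n);print(n,K[0,0],d,-R.T@t,R[2])
print(bot.get_obs())
E
```

```text
pics
top 509.7113342559945 [-0.1718948  0.         0.         0.         0.       ] [ 0.43757244 -0.03658115  1.33366827] [ 0.09229137 -0.01410142 -0.99563219]
side 482.5915915888654 [-0.01662756  0.          0.          0.          0.        ] [0.32073226 0.63992151 0.9010424 ] [ 0.19734826 -0.62795245 -0.75281431]
{'clock': 0.1, 'joint_pos': array([1.30301175e+00, 2.41327228e-01, 3.91539817e-03, 1.33520685e+00,
       2.59398118e-05, 1.57084818e+00]), 'joint_vel': array([-0.00022298, -0.00217437,  0.00353111, -0.00017535,  0.00012588,
        0.00060047]), 'tau': array([-1.26742425e-04, -3.73138690e+01,  2.53009397e+01,  1.08878923e-02,
       -5.10069469e-05,  1.70034994e-06]), 'eef_pos': array([0.13213699, 0.48162528, 0.21052875]), 'tool_rot': array([ 1.33518244e-01,  9.91045936e-01, -9.01295367e-04, -1.34466033e-04]), 'ft_force': array([-0.19081184,  0.30676159,  0.62758386]), 'ft_torque': array([-0.00221629,  0.01577409, -0.04383489]), 'grasp_force': 0.0, 'grip_width': 0.085276373336807}
```

View pics/top_0.png

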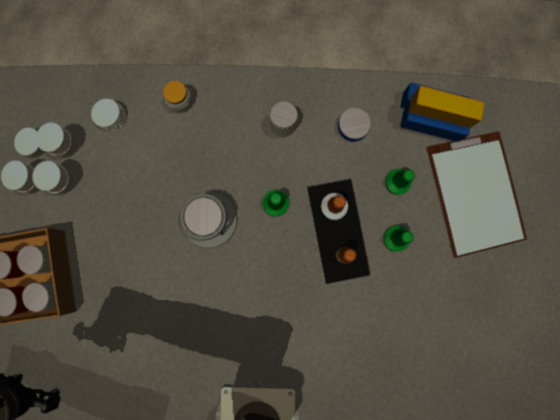

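View pics/side_0.png

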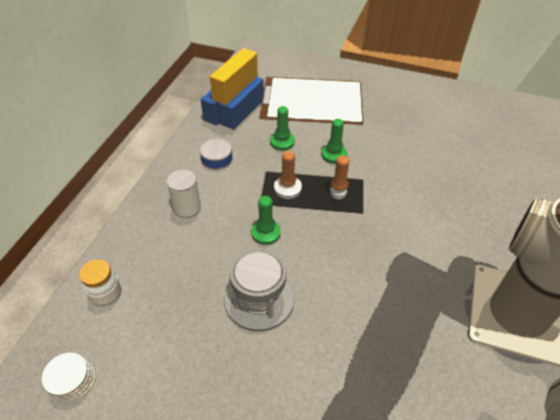

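Top view candidates: wide-footed wooden tamper (334,205), narrow one (346,255), and green look-alikes at (276,202), (400,181) and (398,238). The plate is at (204,217). My choice is the wooden tamper with the broad foot at (334,205), which I'll check in a crop.

```bash
python3 - <<'E'
from h import *
ims={}
for n,c in(("top",(300,170,385,295)),("side",(255,140,375,215))):
    im=cv2.imread(f"pics/{n}_0.png");d=np.load(f"pics/{n}_0.npy");P=cloud(n,d)
    ims[n]=cv2.resize(im[c[1]:c[3],c[0]:c[2]],None,fx=4,fy=4)
    hsv=cv2.cvtColor(im,cv2.COLOR_BGR2HSV)
    # mat corners
    m=(cv2.inRange(im,(0,0,0),(30,30,30)))
    m[:, :250]=0; m[:150 if n=="top" else 160]=0; m[300 if n=="top" else 225:]=0; m[:,390:]=0
    cs=max(cv2.findContours(m,0,2)[0],key=cv2.contourArea)
    r=cv2.minAreaRect(cs);b=cv2.approxPolyDP(cv2.convexHull(cs),6,True).reshape(-1,2)
    w=ray(n,b,.004);print(n,"mat",b.tolist(),w[:,:2].round(4).tolist(),w.mean(0).round(4) if len(b)==4 else '')
    o=cv2.inRange(hsv,(3,120,60),(16,255,255));o[:,:270]=0;o[:150]=0;o[300:]=0;o[:,390:]=0
    k,l,s,ce=cv2.connectedComponentsWithStats(o)
    for i in range(1,k):
        if s[i,4]>20:
            q=P[(l==i)];q=q[q[:,2]>.115];print("wood",ce[i].round(1),s[i,4],"top pts",len(q),q.mean(0).round(4), np.round((q.min(0)+q.max(0))/2,4))
    # flat discs by cloud
    for nm,c0,lo,hi in(("plate",None,.103,.118),):
        g=(np.abs(P[...,2]-.110)<.006)&(d>0)
        win=np.zeros_like(g);win[(slice(180,250),slice(170,240)) if n=="top" else (slice(240,310),slice(215,300))]=1
        q=P[g&win];(cx,cy),rr=cv2.minEnclosingCircle(q[:,:2].astype(np.float32));print(nm,len(q),q.mean(0).round(4),cx,cy,rr)
    win=np.zeros_like(g);win[(slice(185,225),slice(315,355)) if n=="top" else (slice(170,202),slice(268,306))]=1
    wh=(im.min(2)>(110 if n=="top" else 130))&win
    c2=max(cv2.findContours(wh.astype(np.uint8),0,1)[0],key=cv2.contourArea)
    w=ray(n,c2.reshape(-1,2),.018);(x,y),rr=cv2.minEnclosingCircle(w[:,:2].astype(np.float32));print("foot",x,y,rr)
a,b=ims["top"],ims["side"];H=max(a.shape[0],b.shape[0])
cv2.imwrite("pics/crop.png",cv2.resize(np.hstack([np.pad(i,((0,H-i.shape[0]),(0,0),(0,0))) for i in(a,b)]),(790,480)))
E
```

```text
top mat [[350, 180], [368, 274], [326, 282], [308, 187]] [[0.6425, -0.2292], [0.396, -0.2808], [0.3729, -0.1709], [0.6204, -0.1181]] [ 0.5079 -0.1997  0.004 ]
wood [338.9 201.7] 129 top pts 122 [ 0.5704 -0.1847  0.132 ] [ 0.5115 -0.1189  0.7248]
wood [349.4 254.9] 128 top pts 125 [ 0.4444 -0.2138  0.1219] [ 0.444  -0.2141  0.1225]
plate 1490 [0.5286 0.1408 0.1087] 0.5290158987045288 0.14142447710037231 0.05579274520277977
foot 0.570023775100708 -0.18684478104114532 0.03367992863059044Traceback (most recent call last):
  File "<stdin>", line 10, in <module>
ValueError: max() iterable argument is empty
```

```bash
python3 - <<'E'
from h import *
im=cv2.imread("pics/side_0.png");t=cv2.imread("pics/top_0.png");d=np.load("pics/side_0.npy");P=cloud("side",d)
hsv=cv2.cvtColor(im,cv2.COLOR_BGR2HSV)
o=cv2.inRange(hsv,(3,120,60),(18,255,255));o[:,:270]=0;o[:145]=0;o[210:]=0;o[:,370:]=0
k,l,s,ce=cv2.connectedComponentsWithStats(o)
for i in range(1,k):
    if s[i,4]>20:
        q=P[l==i];q=q[(q[:,2]>.118)&(q[:,2]<.13)];print("wood",ce[i].round(1),s[i],len(q),q.mean(0).round(4))
g=np.abs(P[...,2]-.110)<.007;g[:240]=0;g[310:]=0;g[:,:215]=0;g[:,300:]=0
q=P[g];print("plate",len(q),q.mean(0).round(4),cv2.minEnclosingCircle(q[:,:2].astype(np.float32)))
w=(im.min(2)>130);w[:170]=0;w[202:]=0;w[:,:268]=0;w[:,306:]=0
c=max(cv2.findContours(w.astype(np.uint8),0,1)[0],key=cv2.contourArea)
print("foot",cv2.minEnclosingCircle(ray("side",c.reshape(-1,2),.018)[:,:2].astype(np.float32)))
a=cv2.resize(t[170:295,300:385],None,fx=4,fy=4);b=cv2.resize(im[140:215,255:375],None,fx=3.6,fy=3.6)
H=a.shape[0];cv2.imwrite("pics/crop.png",np.hstack([np.pad(i,((0,H-i.shape[0]),(0,0),(0,0))) for i in(a,b)]))
E
```

```text
wood [287.8 168.8] [280 151  16  35 402] 88 [ 0.5688 -0.1815  0.1234]
wood [340.8 173.8] [331 156  18  34 421] 90 [ 0.4423 -0.208   0.1234]
plate 2121 [0.5254 0.146  0.1096] ((0.525839626789093, 0.14205139875411987), 0.0576203353703022)
foot ((0.5694853067398071, -0.18355593085289001), 0.03688494861125946)
```

View pics/crop.png

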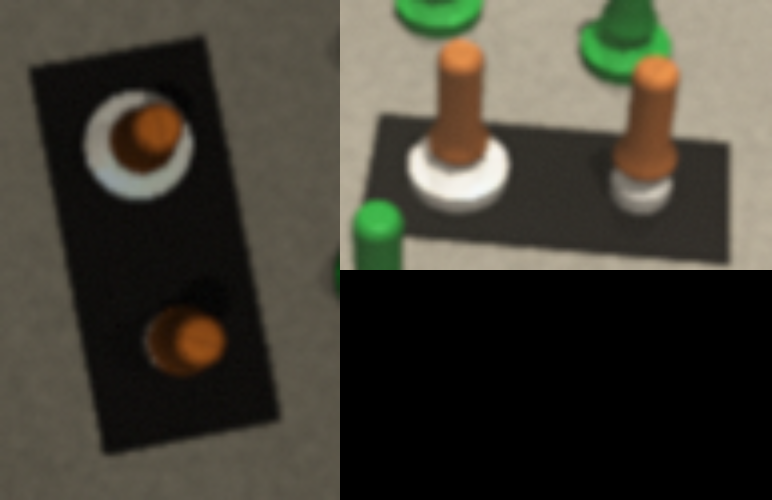

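The crop confirms it: the broad white foot at the upper left is wide_tamper at about (0.570, -0.185), and the narrow foot is the other wooden one. The plate is at about (0.527, 0.143). Next I move above the tamper at a safe height.

Call:
{"fn": "apply_moves", "kwargs": {"steps": [[[-0.125, -0.11, -0.005], [0, 0, 0], 1], [[-0.125, -0.11, -0.005], [0, 0, 0], 1], [[-0.125, -0.11, -0.005], [0, 0, 0], 1], [[-0.125, -0.11, -0.005], [0, 0, 0], 1], [[-0.125, -0.11, -0.005], [0, 0, 0], 1], [[-0.125, -0.11, -0.005], [0, 0, 0], 1], [[-0.125, -0.11, -0.005], [0, 0, 0], 1], [[-0.125, -0.11, -0.005], [0, 0, 0], 1]]}}

```text
clock: 0.77
eef_pos: [0.2789, 0.2579, 0.2191]
tool_rot: [0.133, 0.991, -0.0, -0.0]
ft_force: [0.3, 0.4, 0.2]
grip_width: 0.0858
grasp_force: 0.0
```

Call:
{"fn": "apply_moves", "kwargs": {"steps": [[[-0.125, -0.11, -0.005], [0, 0, 0], 1], [[-0.125, -0.11, -0.005], [0, 0, 0], 1], [[-0.125, -0.11, -0.005], [0, 0, 0], 1], [[-0.125, -0.11, -0.005], [0, 0, 0], 1], [[-0.125, -0.11, -0.005], [0, 0, 0], 1], [[-0.125, -0.11, -0.005], [0, 0, 0], 1], [[-0.125, -0.11, -0.005], [0, 0, 0], 1], [[-0.125, -0.11, -0.005], [0, 0, 0], 1]]}}

```text
clock: 1.43
eef_pos: [0.4252, 0.0352, 0.2271]
tool_rot: [0.134, 0.991, -0.0, -0.0]
ft_force: [0.5, 0.2, -0.3]
grip_width: 0.0854
grasp_force: 0.0
```

Call:
{"fn": "apply_moves", "kwargs": {"steps": [[[-0.125, -0.11, 0], [0, 0, 0], 1], [[-0.125, -0.11, 0], [0, 0, 0], 1], [[-0.125, -0.11, 0], [0, 0, 0], 1], [[-0.125, -0.11, 0], [0, 0, 0], 1], [[-0.125, -0.11, 0], [0, 0, 0], 1], [[-0.12, -0.11, 0], [0, 0, 0], 1], [[0, 0, 0], [0, 0, 0], 1], [[0, 0, 0], [0, 0, 0], 1]]}}

```text
clock: 2.1
eef_pos: [0.5336, -0.1311, 0.2259]
tool_rot: [0.135, 0.991, 0.0, -0.001]
ft_force: [-0.3, 0.1, 0.3]
grip_width: 0.0856
grasp_force: 0.0
```

Call:
{"fn": "apply_moves", "kwargs": {"steps": [[[-0.125, -0.106, 0], [0, 0, 0], 1], [[-0.122, -0.106, 0], [0, 0, 0], 1], [[0, 0, 0.1], [0, 0, 0], 1], [[0, 0, 0.1], [0, 0, 0], 1], [[0, 0, 0], [0, 0, 0], 1], [[0, 0, 0], [0, 0, 0], 1], [[0, 0, 0], [0, 0, 0], 1], [[0, 0, 0], [0, 0, 0], 1]]}}

```text
clock: 2.77
eef_pos: [0.5707, -0.1832, 0.1892]
tool_rot: [0.133, 0.991, -0.0, 0.001]
ft_force: [0.8, -0.3, 0.3]
grip_width: 0.0856
grasp_force: 0.0
```

```bash
python3 - <<'E'
from h import *
a,_=shot("side","1");b,_=shot("top","1")
cv2.imwrite("pics/c1.png",cv2.resize(np.hstack([a[60:240,220:400],b[130:310,250:430]])[:,:,::-1],(800,400)))
print(bot.get_obs()["eef_pos"],bot.get_obs()["joint_pos"])
E
```

```text
[ 0.57074321 -0.18350937  0.18902185] [-3.11093761e-01  4.47493629e-01  2.43369252e-01  1.36392111e+00
  1.15802085e-05 -4.40061654e-02]
```

View pics/c1.png

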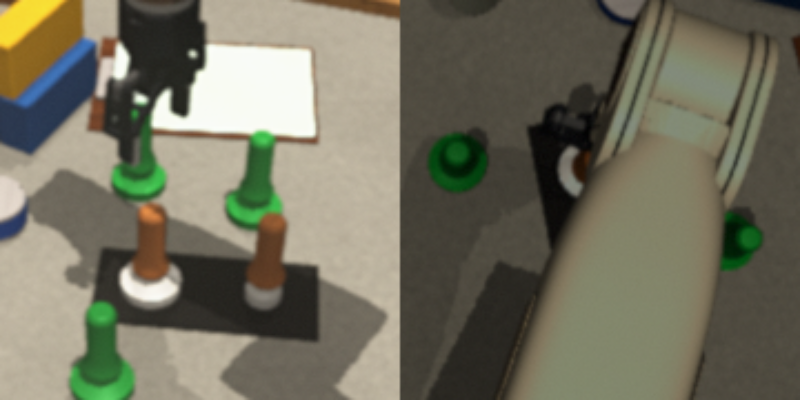

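The gripper hangs above the tamper: in the side crop the fingers are near (150,110) over the handle at (152,210). I'll descend and then close.

Call:
{"fn": "apply_moves", "kwargs": {"steps": [[[0, 0, 0.085], [0, 0, 0], 1], [[0, 0, 0.085], [0, 0, 0], 1], [[0, 0, 0.085], [0, 0, 0], 1], [[0, 0, 0.085], [0, 0, 0], 1], [[0, 0, 0.085], [0, 0, 0], 1], [[0, 0, 0.085], [0, 0, 0], 1], [[0, 0, 0], [0, 0, 0], 1], [[0, 0, 0], [0, 0, 0], 1]]}}

```text
clock: 3.53
eef_pos: [0.5696, -0.1835, 0.0852]
tool_rot: [0.133, 0.991, 0.0, -0.001]
ft_force: [-0.4, 0.5, 0.8]
grip_width: 0.0853
grasp_force: 0.0
```

Call:
{"fn": "apply_moves", "kwargs": {"steps": [[[0, 0, 0], [0, 0, 0], 0], [[0, 0, 0], [0, 0, 0], 0], [[0, 0, 0], [0, 0, 0], 0], [[0, 0, 0], [0, 0, 0], 0], [[0, 0, 0], [0, 0, 0], 0], [[0, 0, 0], [0, 0, 0], 0], [[0, 0, 0], [0, 0, 0], 0], [[0, 0, 0], [0, 0, 0], 0]]}}

```text
clock: 4.2
eef_pos: [0.5708, -0.1844, 0.0866]
tool_rot: [0.134, 0.991, -0.0, 0.001]
ft_force: [-1.2, -1.5, 5.6]
grip_width: 0.029
grasp_force: 59.1
```

Call:
{"fn": "apply_moves", "kwargs": {"steps": [[[0, 0, -0.04], [0, 0, 0], 0], [[0, 0, -0.11], [0, 0, 0], 0], [[0, 0, -0.13], [0, 0, 0], 0], [[0, 0, -0.13], [0, 0, 0], 0], [[0, 0, -0.13], [0, 0, 0], 0], [[0, 0, -0.13], [0, 0, 0], 0], [[0, 0, -0.09], [0, 0, 0], 0], [[0, 0, -0.04], [0, 0, 0], 0]]}}

```text
clock: 4.87
eef_pos: [0.5709, -0.1838, 0.2482]
tool_rot: [0.133, 0.991, -0.0, 0.002]
ft_force: [0.3, -0.6, -1.6]
grip_width: 0.029
grasp_force: 59.7
```

```bash
python3 - <<'E'
from h import *
a,_=shot("side","2")
cv2.imwrite("pics/c2.png",cv2.resize(a[20:220,200:400,::-1],(560,560)))
s=bot.get_obs();print(s["eef_pos"],s["tool_rot"],s["ft_force"],s["ft_torque"],s["grip_width"])
E
```

```text
[ 0.5711475 -0.1839738  0.2484948] [ 1.33446568e-01  9.91053503e-01 -2.65405124e-04  2.21317867e-03] [ 1.19067463  0.7099898  -1.38780443] [-0.0281348   0.03736899  0.00918543] 0.028900256977009084
```

View pics/c2.png

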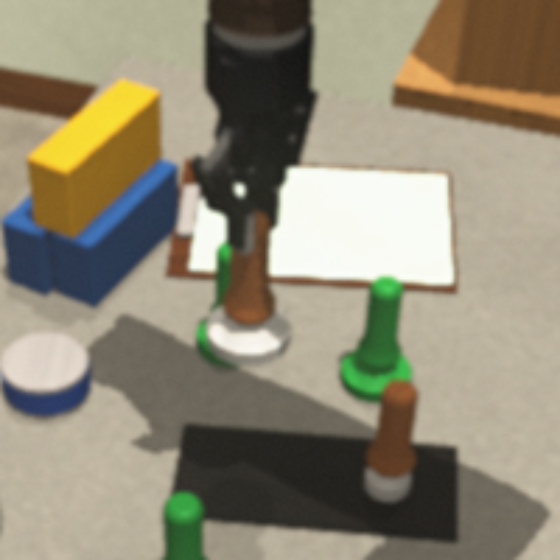

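The tamper hangs upright in the grip (foot at about (248,332) in the crop) and the narrow one is untouched. Now I carry it over the plate.

Call:
{"fn": "apply_moves", "kwargs": {"steps": [[[0.02, 0.05, 0], [0, 0, 0], 0], [[0.043, 0.101, 0], [0, 0, 0], 0], [[0.043, 0.101, 0], [0, 0, 0], 0], [[0.043, 0.101, 0], [0, 0, 0], 0], [[0.043, 0.101, 0], [0, 0, 0], 0], [[0.043, 0.101, 0], [0, 0, 0], 0], [[0.043, 0.101, 0], [0, 0, 0], 0], [[0.043, 0.101, 0], [0, 0, 0], 0]]}}

```text
clock: 5.58
eef_pos: [0.5462, -0.0189, 0.2426]
tool_rot: [0.133, 0.991, -0.0, -0.003]
ft_force: [0.8, 0.1, -3.4]
grip_width: 0.0291
grasp_force: 59.7
```

Call:
{"fn": "apply_moves", "kwargs": {"steps": [[[0.043, 0.101, 0], [0, 0, 0], 0], [[0.043, 0.101, 0], [0, 0, 0], 0], [[0.043, 0.101, 0], [0, 0, 0], 0], [[0.043, 0.101, 0], [0, 0, 0], 0], [[0.043, 0.101, 0], [0, 0, 0], 0], [[0.043, 0.101, 0], [0, 0, 0], 0], [[0.043, 0.101, 0], [0, 0, 0], 0], [[0.02, 0.05, 0], [0, 0, 0], 0]]}}

```text
clock: 6.25
eef_pos: [0.524, 0.1449, 0.2428]
tool_rot: [0.132, 0.991, -0.0, -0.003]
ft_force: [0.1, -0.5, -3.0]
grip_width: 0.0288
grasp_force: 59.8
```

Call:
{"fn": "apply_moves", "kwargs": {"steps": [[[0, 0, 0.04], [0, 0, 0], 0], [[0, 0, 0.04], [0, 0, 0], 0], [[0, 0, 0.04], [0, 0, 0], 0], [[0, 0, 0.04], [0, 0, 0], 0], [[0, 0, 0.03], [0, 0, 0], 0], [[0, 0, 0], [0, 0, 0], 0], [[0, 0, 0], [0, 0, 0], 0], [[0, 0, 0], [0, 0, 0], 0]]}}

```text
clock: 6.92
eef_pos: [0.5267, 0.1418, 0.2076]
tool_rot: [0.134, 0.991, 0.0, 0.0]
ft_force: [0.7, 0.0, -2.9]
grip_width: 0.0294
grasp_force: 59.8
```

```bash
python3 - <<'E'
from h import *
a,d=shot("side","3");b,_=shot("top","3")
cv2.imwrite("pics/c3.png",cv2.resize(np.hstack([a[180:330,185:335],b[140:290,130:280]])[:,:,::-1],(800,400),interpolation=cv2.INTER_CUBIC))
s=bot.get_obs();print(s["eef_pos"],s["tool_rot"],s["ft_force"],s["ft_torque"],s["grip_width"])
E
```

```text
[0.52687151 0.14208377 0.20797031] [1.33678568e-01 9.91024504e-01 2.55825738e-04 6.38620856e-04] [-0.31727079 -0.71159714 -2.29712366] [ 0.05463973 -0.03642402 -0.02570786] 0.02910197058452769
```

View pics/c3.png

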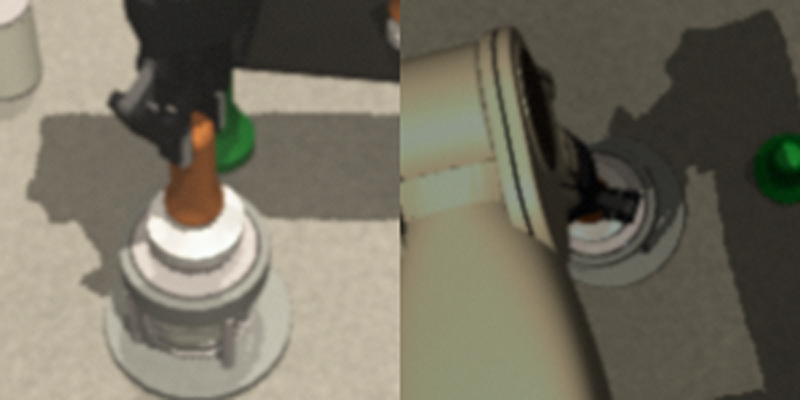

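The foot hovers centred over the plate. I'll descend gently.

Call:
{"fn": "apply_moves", "kwargs": {"steps": [[[0, 0, 0.01], [0, 0, 0], 0], [[0, 0, 0.01], [0, 0, 0], 0], [[0, 0, 0.01], [0, 0, 0], 0], [[0, 0, 0.01], [0, 0, 0], 0], [[0, 0, 0.01], [0, 0, 0], 0], [[0, 0, 0.01], [0, 0, 0], 0], [[0, 0, 0.01], [0, 0, 0], 0], [[0, 0, 0], [0, 0, 0], 0]]}}

```text
clock: 7.68
eef_pos: [0.5262, 0.1421, 0.1929]
tool_rot: [0.133, 0.991, -0.0, -0.0]
ft_force: [0.2, -0.6, -2.1]
grip_width: 0.0293
grasp_force: 59.8
```

```bash
python3 - <<'E'
from h import *
a,d=shot("side","4");P=cloud("side",d)
cv2.imwrite("pics/c4.png",cv2.resize(a[210:320,205:305,::-1],(500,550),interpolation=cv2.INTER_CUBIC))
def fit(m,z,nm):
    c=max(cv2.findContours(m.astype(np.uint8),0,1)[0],key=cv2.contourArea);print(nm,cv2.minEnclosingCircle(ray("side",c.reshape(-1,2),z)[:,:2].astype(np.float32)))
w=(a.min(2)>215);w[:210]=0;w[320:]=0;w[:,:205]=0;w[:,305:]=0
print(a[255:290:3,258].tolist())
fit(w,.126,"foot")
s=bot.get_obs();print(s["eef_pos"],s["ft_force"],s["ft_torque"])
E
```

```text
[[114, 72, 44], [117, 74, 47], [117, 73, 46], [130, 81, 49], [147, 90, 51], [148, 138, 125], [250, 250, 245], [249, 250, 245], [251, 252, 249], [152, 147, 136], [191, 180, 169], [201, 190, 179]]
foot ((0.5231874585151672, 0.14325962960720062), 0.03452076017856598)
[0.52625833 0.14215956 0.19309256] [-0.05968967 -0.52844234 -2.78858473] [ 0.02390865  0.02585044 -0.02269948]
```

View pics/c4.png

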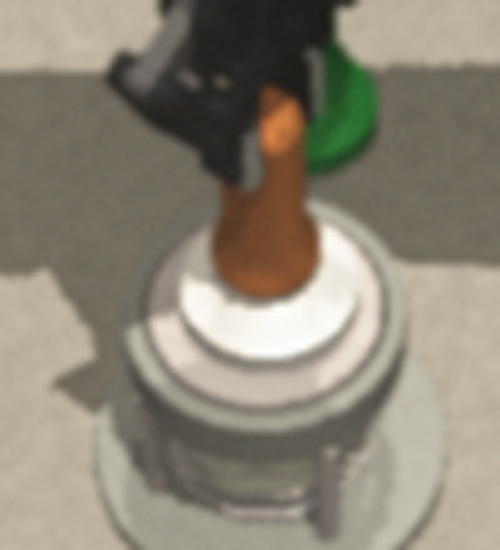

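The foot sits just above the plate, within about 3 mm of its centre. I'll make a small correction and press.

Call:
{"fn": "apply_moves", "kwargs": {"steps": [[[-0.01, 0.002, 0], [0, 0, 0], 0], [[0, 0, 0.01], [0, 0, 0], 0], [[0, 0, 0.01], [0, 0, 0], 0], [[0, 0, 0.01], [0, 0, 0], 0], [[0, 0, 0.01], [0, 0, 0], 0], [[0, 0, 0.01], [0, 0, 0], 0], [[0, 0, 0.01], [0, 0, 0], 0], [[0, 0, 0], [0, 0, 0], 0]]}}

```text
clock: 8.4
eef_pos: [0.5292, 0.1419, 0.1822]
tool_rot: [0.134, 0.991, 0.0, 0.001]
ft_force: [0.5, -2.3, 6.5]
grip_width: 0.0291
grasp_force: 60.8
```

Call:
{"fn": "apply_moves", "kwargs": {"steps": [[[0, 0, 0.005], [0, 0, 0], 0], [[0, 0, 0], [0, 0, 0], 0], [[0, 0, 0.005], [0, 0, 0], 0], [[0, 0, 0], [0, 0, 0], 0], [[0, 0, 0.005], [0, 0, 0], 0], [[0, 0, 0], [0, 0, 0], 0], [[0, 0, 0], [0, 0, 0], 0], [[0, 0, 0], [0, 0, 0], 0]]}}

```text
clock: 9.07
eef_pos: [0.5295, 0.1418, 0.18]
tool_rot: [0.134, 0.991, 0.0, 0.002]
ft_force: [-1.8, -1.6, 8.7]
grip_width: 0.0291
grasp_force: 60.9
```

Call:
{"fn": "apply_moves", "kwargs": {"steps": [[[0, 0, 0.005], [0, 0, 0], 0], [[0, 0, 0], [0, 0, 0], 0], [[0, 0, 0.005], [0, 0, 0], 0], [[0, 0, 0], [0, 0, 0], 0], [[0, 0, 0.005], [0, 0, 0], 0], [[0, 0, 0], [0, 0, 0], 0], [[0, 0, 0], [0, 0, 0], 0], [[0, 0, 0], [0, 0, 0], 0]]}}

```text
clock: 9.73
eef_pos: [0.5298, 0.1417, 0.1784]
tool_rot: [0.134, 0.991, 0.0, 0.003]
ft_force: [-2.5, -4.0, 14.4]
grip_width: 0.0289
grasp_force: 61.5
```

Call:
{"fn": "apply_moves", "kwargs": {"steps": [[[0, 0, 0.005], [0, 0, 0], 0], [[0, 0, 0], [0, 0, 0], 0], [[0, 0, 0.005], [0, 0, 0], 0], [[0, 0, 0], [0, 0, 0], 0], [[0, 0, 0], [0, 0, 0], 0], [[0, 0, 0], [0, 0, 0], 0], [[0, 0, 0], [0, 0, 0], 0], [[0, 0, 0], [0, 0, 0], 0]]}}

```text
clock: 10.4
eef_pos: [0.5302, 0.1416, 0.1783]
tool_rot: [0.134, 0.991, 0.001, 0.004]
ft_force: [-4.5, -4.8, 21.9]
grip_width: 0.0293
grasp_force: 62.3
```

Call:
{"fn": "apply_moves", "kwargs": {"steps": [[[0, 0, 0], [0, 0, 0], 0], [[0, 0, 0], [0, 0, 0], 0], [[0, 0, 0], [0, 0, 0], 0], [[0, 0, 0], [0, 0, 0], 0], [[0, 0, 0], [0, 0, 0], 0], [[0, 0, 0], [0, 0, 0], 0], [[0, 0, 0], [0, 0, 0], 0], [[0, 0, 0], [0, 0, 0], 0]]}}

```text
clock: 11.07
eef_pos: [0.5302, 0.1416, 0.1783]
tool_rot: [0.134, 0.991, 0.001, 0.004]
ft_force: [-4.9, -4.4, 22.1]
grip_width: 0.0288
grasp_force: 62.3
```

```bash
python3 - <<'E'
from h import *
a,d=shot("side","5")
P=cloud("side",d);P0=cloud("side",np.load("pics/side_0.npy"))
b=a[250:300,225:295];g=np.zeros(d.shape,bool);r=(np.hypot(P[...,0]-.527,P[...,1]-.1425));m=(r>.037)&(r<.043)&(P[...,2]>.085)&(P[...,2]<.13)
print(m.sum(),np.median(P[m][:,2]))
r0=np.hypot(P0[...,0]-.527,P0[...,1]-.1425);m0=(r0>.037)&(r0<.043)&(P0[...,2]>.085)&(P0[...,2]<.13);print(np.median(P0[m0][:,2]))
cv2.imwrite("pics/c5.png",cv2.resize(a[210:320,205:305,::-1],(500,550),interpolation=cv2.INTER_CUBIC))
s=bot.get_obs();print(s["eef_pos"],s["ft_force"],s["ft_torque"],s["tool_rot"])
E
```

```text
198 0.09655960554225426
0.11058474768856555
[0.53020351 0.14163524 0.17834321] [-4.98689746 -2.98916093 21.81187438] [-0.85253616  0.93181981 -0.00972912] [1.33786430e-01 9.91002686e-01 6.82367657e-04 3.79499110e-03]
```

View pics/c5.png

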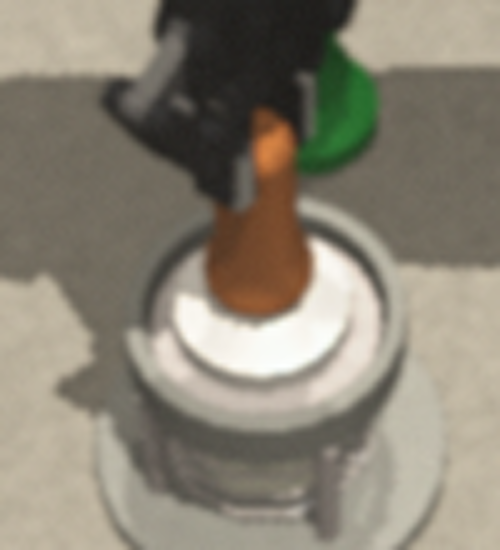

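The depth images show the plate 14.0 mm lower (0.1106 to 0.0966), so it is bottomed out under the foot. I'll hold longer, then lift gently.

Call:
{"fn": "apply_moves", "kwargs": {"steps": [[[0, 0, 0], [0, 0, 0], 0], [[0, 0, 0], [0, 0, 0], 0], [[0, 0, 0], [0, 0, 0], 0], [[0, 0, 0], [0, 0, 0], 0], [[0, 0, 0], [0, 0, 0], 0], [[0, 0, 0], [0, 0, 0], 0], [[0, 0, 0], [0, 0, 0], 0], [[0, 0, 0], [0, 0, 0], 0]]}}

```text
clock: 11.78
eef_pos: [0.5302, 0.1416, 0.1783]
tool_rot: [0.134, 0.991, 0.001, 0.004]
ft_force: [-3.6, -4.4, 22.1]
grip_width: 0.0289
grasp_force: 62.3
```

Call:
{"fn": "apply_moves", "kwargs": {"steps": [[[0, 0, 0], [0, 0, 0], 0], [[0, 0, 0], [0, 0, 0], 0], [[0, 0, 0], [0, 0, 0], 0], [[0, 0, 0], [0, 0, 0], 0], [[0, 0, 0], [0, 0, 0], 0], [[0, 0, 0], [0, 0, 0], 0], [[0, 0, 0], [0, 0, 0], 0], [[0, 0, 0], [0, 0, 0], 0]]}}

```text
clock: 12.45
eef_pos: [0.5302, 0.1416, 0.1783]
tool_rot: [0.134, 0.991, 0.001, 0.004]
ft_force: [-4.9, -4.2, 22.3]
grip_width: 0.0293
grasp_force: 62.3
```

Call:
{"fn": "apply_moves", "kwargs": {"steps": [[[0, 0, -0.015], [0, 0, 0], 0], [[0, 0, -0.015], [0, 0, 0], 0], [[0, 0, -0.015], [0, 0, 0], 0], [[0, 0, -0.015], [0, 0, 0], 0], [[0, 0, -0.015], [0, 0, 0], 0], [[0, 0, -0.015], [0, 0, 0], 0], [[0, 0, -0.015], [0, 0, 0], 0], [[0, 0, -0.015], [0, 0, 0], 0]]}}

```text
clock: 13.12
eef_pos: [0.5273, 0.1421, 0.1962]
tool_rot: [0.133, 0.991, -0.0, -0.002]
ft_force: [-1.0, -0.4, -1.7]
grip_width: 0.0292
grasp_force: 59.8
```

Call:
{"fn": "apply_moves", "kwargs": {"steps": [[[0, 0, -0.03], [0, 0, 0], 0], [[0, 0, -0.04], [0, 0, 0], 0], [[0, 0, -0.05], [0, 0, 0], 0], [[0, 0, -0.05], [0, 0, 0], 0], [[0, 0, -0.05], [0, 0, 0], 0], [[0, 0, -0.03], [0, 0, 0], 0], [[0, 0, 0], [0, 0, 0], 0], [[0, 0, 0], [0, 0, 0], 0]]}}

```text
clock: 13.78
eef_pos: [0.5288, 0.1421, 0.248]
tool_rot: [0.134, 0.991, 0.0, 0.001]
ft_force: [0.2, 1.1, -3.1]
grip_width: 0.0288
grasp_force: 59.8
```

```bash
python3 - <<'E'
from h import *
a,d=shot("side","6");P=cloud("side",d)
r=(np.hypot(P[...,0]-.527,P[...,1]-.1425));m=(r<.043)&(P[...,2]>.085)&(P[...,2]<.118);print(m.sum(),np.median(P[m][:,2]))
s=bot.get_obs();print(s["eef_pos"],s["ft_force"],s["ft_torque"],s["tool_rot"],s["clock"])
E
```

```text
901 0.11047329431312468
[0.52835858 0.14203328 0.24724037] [ 0.20558214 -0.55157806 -2.93022668] [0.044125   0.03011754 0.02489881] [ 1.33494935e-01  9.91049495e-01 -1.68651419e-05 -3.29474645e-05] 13.8333
```

The plate is back at 0.1105. Now I return the tamper.

Call:
{"fn": "apply_moves", "kwargs": {"steps": [[[-0.021, -0.05, 0], [0, 0, 0], 0], [[-0.0425, -0.1012, 0], [0, 0, 0], 0], [[-0.0425, -0.1012, 0], [0, 0, 0], 0], [[-0.0425, -0.1012, 0], [0, 0, 0], 0], [[-0.0425, -0.1012, 0], [0, 0, 0], 0], [[-0.0425, -0.1012, 0], [0, 0, 0], 0], [[-0.0425, -0.1012, 0], [0, 0, 0], 0], [[-0.0425, -0.1012, 0], [0, 0, 0], 0]]}}

```text
clock: 14.5
eef_pos: [0.5491, -0.023, 0.2465]
tool_rot: [0.134, 0.991, -0.0, -0.001]
ft_force: [0.1, -0.8, -3.5]
grip_width: 0.029
grasp_force: 59.8
```

Call:
{"fn": "apply_moves", "kwargs": {"steps": [[[-0.0425, -0.1012, 0], [0, 0, 0], 0], [[-0.0425, -0.1012, 0], [0, 0, 0], 0], [[-0.0425, -0.1012, 0], [0, 0, 0], 0], [[-0.0425, -0.1012, 0], [0, 0, 0], 0], [[-0.0425, -0.1012, 0], [0, 0, 0], 0], [[-0.0425, -0.1012, 0], [0, 0, 0], 0], [[-0.0425, -0.1012, 0], [0, 0, 0], 0], [[-0.021, -0.05, 0], [0, 0, 0], 0]]}}

```text
clock: 15.17
eef_pos: [0.5703, -0.1875, 0.2462]
tool_rot: [0.135, 0.991, -0.001, -0.001]
ft_force: [0.1, 0.5, -3.2]
grip_width: 0.0292
grasp_force: 59.9
```

Call:
{"fn": "apply_moves", "kwargs": {"steps": [[[0, 0, 0], [0, 0, 0], 0], [[0, 0, 0], [0, 0, 0], 0], [[0, 0, 0.1], [0, 0, 0], 0], [[0, 0, 0.1], [0, 0, 0], 0], [[0, 0, 0.1], [0, 0, 0], 0], [[0, 0, 0.1], [0, 0, 0], 0], [[0, 0, 0], [0, 0, 0], 0], [[0, 0, 0], [0, 0, 0], 0]]}}

```text
clock: 15.83
eef_pos: [0.5698, -0.1825, 0.1664]
tool_rot: [0.133, 0.991, 0.001, -0.002]
ft_force: [0.5, -1.1, -2.9]
grip_width: 0.0294
grasp_force: 59.9
```

Call:
{"fn": "apply_moves", "kwargs": {"steps": [[[0, -0.005, 0.08], [0, 0, 0], 0], [[0, 0, 0.08], [0, 0, 0], 0], [[0, 0, 0.08], [0, 0, 0], 0], [[0, 0, 0.06], [0, 0, 0], 0], [[0, 0, 0.04], [0, 0, 0], 0], [[0, 0, 0.02], [0, 0, 0], 0], [[0, 0, 0], [0, 0, 0], 0], [[0, 0, 0], [0, 0, 0], 0]]}}

```text
clock: 16.5
eef_pos: [0.5715, -0.1852, 0.0965]
tool_rot: [0.133, 0.991, -0.0, 0.001]
ft_force: [-0.9, -0.5, -2.9]
grip_width: 0.0292
grasp_force: 59.9
```

Call:
{"fn": "apply_moves", "kwargs": {"steps": [[[0, 0, 0.005], [0, 0, 0], 0], [[0, 0, 0], [0, 0, 0], 0], [[0, 0, 0.005], [0, 0, 0], 0], [[0, 0, 0], [0, 0, 0], 0], [[0, 0, 0.005], [0, 0, 0], 0], [[0, 0, 0], [0, 0, 0], 0], [[0, 0, 0], [0, 0, 0], 0], [[0, 0, 0], [0, 0, 0], 0]]}}

```text
clock: 17.17
eef_pos: [0.5707, -0.1852, 0.0922]
tool_rot: [0.134, 0.991, 0.0, -0.0]
ft_force: [0.1, 0.6, -2.8]
grip_width: 0.029
grasp_force: 59.9
```

Call:
{"fn": "apply_moves", "kwargs": {"steps": [[[0, 0, 0.01], [0, 0, 0], 0], [[0, 0, 0], [0, 0, 0], 0], [[0, 0, 0.005], [0, 0, 0], 0], [[0, 0, 0], [0, 0, 0], 0], [[0, 0, 0.005], [0, 0, 0], 0], [[0, 0, 0], [0, 0, 0], 0], [[0, 0, 0], [0, 0, 0], 0], [[0, 0, 0], [0, 0, 0], 0]]}}

```text
clock: 17.83
eef_pos: [0.5708, -0.1852, 0.0883]
tool_rot: [0.134, 0.991, -0.0, 0.0]
ft_force: [-0.3, -0.4, -2.0]
grip_width: 0.0293
grasp_force: 59.9
```

Call:
{"fn": "apply_moves", "kwargs": {"steps": [[[0, 0, 0.005], [0, 0, 0], 0], [[0, 0, 0], [0, 0, 0], 0], [[0, 0, 0.003], [0, 0, 0], 0], [[0, 0, 0], [0, 0, 0], 0], [[0, 0, 0], [0, 0, 0], 0], [[0, 0, 0], [0, 0, 0], 0], [[0, 0, 0], [0, 0, 0], 0], [[0, 0, 0], [0, 0, 0], 0]]}}

```text
clock: 18.5
eef_pos: [0.5708, -0.1852, 0.0868]
tool_rot: [0.133, 0.991, -0.0, 0.0]
ft_force: [0.3, -0.6, -1.4]
grip_width: 0.0289
grasp_force: 59.9
```

Call:
{"fn": "apply_moves", "kwargs": {"steps": [[[0, 0, 0.004], [0, 0, 0], 0], [[0, 0, 0], [0, 0, 0], 0], [[0, 0, 0], [0, 0, 0], 0], [[0, 0, 0], [0, 0, 0], 0], [[0, 0, 0], [0, 0, 0], 0], [[0, 0, 0], [0, 0, 0], 0], [[0, 0, 0], [0, 0, 0], 0], [[0, 0, 0], [0, 0, 0], 0]]}}

```text
clock: 19.17
eef_pos: [0.5711, -0.1855, 0.0867]
tool_rot: [0.134, 0.991, -0.0, 0.001]
ft_force: [-0.7, -1.2, 4.8]
grip_width: 0.0293
grasp_force: 60.7
```

The sole is seated on the mat (contact force). I'll release gradually.

Call:
{"fn": "apply_moves", "kwargs": {"steps": [[[0, 0, 0], [0, 0, 0], 0.45], [[0, 0, 0], [0, 0, 0], 0.5], [[0, 0, 0], [0, 0, 0], 0.6], [[0, 0, 0], [0, 0, 0], 0.8], [[0, 0, 0], [0, 0, 0], 1], [[0, 0, 0], [0, 0, 0], 1], [[0, 0, 0], [0, 0, 0], 1], [[0, 0, 0], [0, 0, 0], 1]]}}

```text
clock: 19.83
eef_pos: [0.5707, -0.1852, 0.0859]
tool_rot: [0.133, 0.991, 0.0, -0.0]
ft_force: [-1.0, 0.5, -0.7]
grip_width: 0.0854
grasp_force: 0.0
```

Call:
{"fn": "apply_moves", "kwargs": {"steps": [[[0, 0, 0], [0, 0, 0], 1], [[0, 0, 0], [0, 0, 0], 1], [[0, 0, -0.05], [0, 0, 0], 1], [[0, 0, -0.1], [0, 0, 0], 1], [[0, 0, -0.15], [0, 0, 0], 1], [[0, 0, -0.15], [0, 0, 0], 1], [[0, 0, -0.15], [0, 0, 0], 1], [[0, 0, -0.1], [0, 0, 0], 1]]}}

```text
clock: 20.5
eef_pos: [0.5717, -0.1855, 0.2303]
tool_rot: [0.134, 0.991, -0.0, 0.002]
ft_force: [0.6, -0.2, -0.3]
grip_width: 0.0853
grasp_force: 0.0
```

Call:
{"fn": "apply_moves", "kwargs": {"steps": [[[0.1, 0, 0], [0, 0, 0], 1], [[0.1, 0, 0], [0, 0, 0], 1], [[0.1, 0, 0], [0, 0, 0], 1], [[0.1, 0, 0], [0, 0, 0], 1], [[0, 0, 0], [0, 0, 0], 1], [[0, 0, 0], [0, 0, 0], 1], [[0, 0, 0], [0, 0, 0], 1], [[0, 0, 0], [0, 0, 0], 1]]}}

```text
clock: 21.17
eef_pos: [0.4945, -0.1643, 0.2263]
tool_rot: [0.133, 0.991, -0.0, 0.001]
ft_force: [0.2, 0.2, 1.1]
grip_width: 0.0856
grasp_force: 0.0
```

```bash
python3 - <<'E'
from h import *
a,d=shot("side","7")
s=bot.get_obs();print(s["eef_pos"],s["ft_force"],s["clock"],s["grip_width"])
E
```

```text
[ 0.49443824 -0.16424453  0.22604163] [0.52351296 0.20379193 0.38781551] 21.2167 0.08512475130359125
```

View pics/side_7.png

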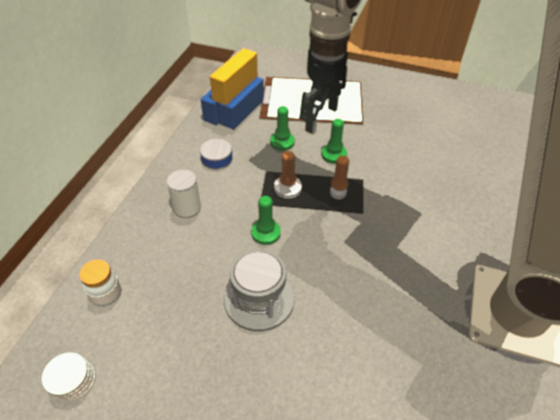

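The wide tamper stands upright on the mat at (288,175) and the narrow one at (341,178) hasn't moved. The plate at (258,272) is up again and the gripper is clear.

```bash
python3 -c "from workcell import bot; print(bot.job_done())"
```

```text
the job is handed in; nothing more can be done
None
```

The job is handed in at about 21 s: the wide tamper bottomed the plate (14 mm down) and held it there about 2 s, the plate came back up, and the tamper stands upright on the mat again with the narrow one left where it was.

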